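# Hang the sample wheel on the sprung twin J-hook

## Robot

A 6-joint arm with a two-finger parallel gripper is mounted at the origin on the work surface. World frame = base frame: x ahead of the robot, y to its left, z up, the work surface at z = 0. Lengths are in m, angles in rad, forces in N, time in s.
With the tool pointing down it reaches from about 0.35 to 0.975 m from the base axis. Payload 4.9 kg.
Tool frame: the origin (TCP) lies midway between the tips of the shut fingers; the grasp point (between the pads) lies ctrl.grip_point_offset behind it (ctrl.grip_point_offset is the distance from the TCP to the grasp point, in m); x points along the fingers, y is the direction in which the jaws open and shut, and the axes are right-handed (so a half turn about x gives the same grasp; the last joint's range is limited). The gripper opens to 85 mm and grips with 20 to 120 N. Pads are 22 mm wide; open, the fingers measure 114 mm over their backs; the gripper's body (76 mm by 85 mm) begins 54 mm behind the grasp point. The pads swing forward as they close: fully open they stand 13 mm farther back than shut.
Start: joints at [1.019, 0.053, 1.613, -0, 1.476, -0.119], TCP at [0.262, 0.567, 0.231] pointing down, gripper open.
Joint ranges: [-3.01, 3.01], [-1.01, 2.22], [0.06, 2.58], [-1.02, 4.17], [0.09, 2.62], [-3.14, 3.14]. Speed limits (rad/s): [2.57, 2.57, 3.14, 3.14, 3.14, 3.14].

## Interface

Orientations are given as a rotation vector (axis times angle).
In Python, from station import ctrl gives the robot as it stands. The module is installed in compiled form; this text tells all that it offers.
- The arm moves only by the tool drive_tool, never from a script. Its argument "commands" is text: rows parted by semicolons, each of 5 numbers parted by spaces: the closure, from -1 (fully open) to 1 (shut), so that 0 is half open, then the shift along the tool's x, y, z in units of 40 mm (1.0 is 40 mm), then the turn about the tool's x in units of 5 degrees (1.0 is 5 degrees). A call has 1 to 8 rows; each row is the pose to reach, as a shift and turn from the pose commanded when the call began, along the tool's axes at that moment; what a row does not reach only later rows make up. A row lasts 1/12 s, in which the tool goes at most 41.7 mm and 7.16 degrees, less where a joint would pass 70% of its speed; a pose out of reach is approached as far as the arm can. A call with a gripper value outside its range is refused whole. The fingers move at their own pace and stop on an object; "newtons" is the grip in N (left out, the last holds). Time passes only in rows, so rows that repeat a pose let the fingers close. It gives the time, the measured TCP pose, the force and the opening at its end, in the units of the state.
- ctrl.get_obs(): the state, without advancing time (a new reading comes with each control period).
- ctrl.get_image(name): name is "scene" or "top" or "wrist"; returns (picture, depth): 480x640x3 uint8, blue, green, red; 480x640 float32, m along the optical axis (not along the pixel's ray), 0 where there is no reading.
- ctrl.camera_info(name): a dict with "K" (3x3 intrinsics, pixels), "T" (4x4, takes a point from camera to world coordinates). Camera axes: x right, y down, z forward; pixel columns grow to the right and rows downward; lengths in m; the calibration is good to about 2 mm. A picture is of the moment at which its call begins: read the wrist's pose just before it. camera_info takes no time and is no camera call; for the wrist camera it gives the pose at the moment of the call.
- ctrl.finish_job(): hands the job in, once; it reports no verdict.
The state is a dict: "t": time; "q": joint angles; "dq": joint speeds; "effort": joint torques, N m; "tool_pos": TCP position; "tool_rot": TCP orientation; "contact_force": force on the tool from outside, world axes, zero at the start; "wrist_torque": the same for the moment, N m; "opening": finger opening in m.
Only numpy, scipy, OpenCV 4.12 (cv2) and the standard library are available. Lean on these libraries where they do the work, as an engineer would, in place of code of your own. Each camera call takes 0.05 s, during which the arm holds its last target.

## Task

Lift the spoked sample wheel out of the bench rack by the top of its rim and hang it by the rim on the high twin J-hook. Sprung pads grip the rim, so press the wheel straight down until it bottoms on both hook rods, keep it pressed there for a moment with 15 to 20 N (never more than about 25 N), then let go and leave it hanging. Do not disturb the plain disc, the jar, the lens cell or the mirror mount.

Things in the scene. Friction and masses are not known exactly. Their poses are not given: they have to be found in the camera images.
- wheel: Bare steel spoked wheel, 0.26-0.44 kg, upright in one rack slot. Rim 172 mm outer, 148 mm inner diameter, 12 x 12 mm square section; hub 36 mm diameter, 20 mm long; three spokes 10 mm wide, 8 mm thick, one straight up. Origin: hub centre; x axis = axle, z along the upper spoke. It pivots easily in a grip about the axle direction, so grip firmly and move smoothly (0.1 m/s or so).
- rim_top (a point): Middle of the rim's section at the wheel's top, above the upper spoke, 80 mm from the hub centre; axes as the wheel's. Grasp here from above, across the 12 mm thickness (along the axle), fingers either side of the spoke. The hook rods will bear on the rim's inside 40 mm to either side of here.
- rack: Fixed dark rack, 190 x 150 mm, 44 mm high: two parallel upright slots 14 mm wide between black plates, at x = -47 and +47 mm in its frame. Origin under its centre; axles of what it holds lie along its x. The wheel stands in one slot, the plain disc in the other, either way round; both come straight up.
- disc: Plain solid steel disc 172 mm in diameter, 12 mm thick, in the other slot of the rack. Origin at its centre, x axis is its axle. Leave it there.
- hook: Fixed stand: grey foot, steel post at x = +70 mm, two equal J-hooks side by side at y = -40 and +40 mm in its frame, open upwards, tips towards -x (roughly to the robot), 66 mm free between them. Origin below the hanging wheel, 0 to 30 mm under the bench top; heights from it: rod axes 262 to 270 mm, lip and pad tops 297 mm, crossbar at the post 235 mm (arms slope down to it).
- throat (a point): Midway between the hooks, 270 mm above the hook's origin, its axes. The rods (level, along x, 10 mm in diameter) lie 0 to 8 mm below: hand-set, not measured, stiff. Per hook: fixed back plate, face at x = +8.5 mm, flared from 16 mm up; fixed lip to x = -26 mm, bearing a sprung black pad, face at x = -2 mm, top sloped out to x = -8.5 mm at 25 mm up: mouth 23 mm wide.
- pads (a point): Midway between the two sprung pads; axes as the hook's. Each gives up to 7 mm towards -x: 2.1 N at first, 0.15 N more per mm. The rim is squeezed between pads and back plates over its last 13 to 21 mm of way down; this takes some 2 to 8 N of push in all and can hold up an unpressed wheel. On the rods, which are rigid, force rises by 10 N or more per mm.
- home (a point): Where the wheel's centre is if the rods are set highest: 214 mm above the hook's origin, at its x = +1 mm; axes as the hook's. It comes to rest 0 to 8 mm below this point, found only by feel. Axle along the hook's x, either way round, upper spoke up between the hooks. To get the rim over the lips, bring the wheel from the -x side, its centre 30 to 38 mm above this point, then lower it.
- jar: Amber jar, 56 mm in diameter, 75 mm high, loose on the bench. Origin at its underside.
- lens_cell: Black lens cell, disc 48 mm in diameter, 22 mm high, loose on the bench between rack and hook. Origin at its underside.
- mirror_mount: Dark mirror mount, 45 x 50 mm foot, 62 mm high, loose at the back. Origin at its underside.
Things that resemble listed ones, but are neither listed nor needed, are in the scene too. What is shaped like the wheel but orange is not meant.

How it is judged:
On the way, in this order (a step that is already met when the one before it is completed fails the run):
1. the wheel is lifted clear of the rack (z of wheel in the frame of rack above 0.16 m and contact force between wheel and rack below 0.1 N), for 0.2 s.
2. the wheel is pressed down on the hook with more than 14 N for 0.3 s, down at the rods (contact force between wheel and hook above 14 N and z of wheel in the frame of home between -0.011 and 0.002 m and x of wheel in the frame of home between -0.004 and 0.004 m and y of wheel in the frame of home between -0.004 and 0.004 m and angle between the x axis of wheel and the x axis of hook, either way round below 0.1 rad), for 0.3 s.
At the end, for the whole second after the job is handed in: The wheel hangs at rest with its rim on the hook rods: its centre within 4 mm of the home point sideways and along the axle and between 11 mm below and 2 mm above it, its axle within 0.1 rad of the hook's x axis (z of wheel in the frame of home between -0.011 and 0.002 m and x of wheel in the frame of home between -0.004 and 0.004 m and y of wheel in the frame of home between -0.004 and 0.004 m and angle between the x axis of wheel and the x axis of hook, either way round below 0.1 rad and linear speed of wheel below 0.02 m/s and angular speed of wheel below 0.2 rad/s); the robot touches nothing.
It fails at once if the hook takes more than 30 N from the wheel, sideways pad and back-plate forces included (a press of about 25 N) (contact force between wheel and hook above 30 N).
It fails at once if the disc, jar, lens cell or mirror mount is moved more than 20 mm (distance of any of disc, jar, lens_cell, mirror_mount from where it was at the start of the episode above 0.02 m).
It also fails if it takes over 72 s, if anything falls off the work surface, if the arm or the gripper's body presses on something with over 40 N, if the wrist force passes 120 N, or if a joint passes its speed limit or range.

## Working session

There is one attempt and no reset: what is moved stays moved. The work goes in short steps, Python scripts to look and compute and a tool call to move; the robot and the scene stay as the last step left them, time stands still between calls to the robot, and variables do not carry over. Pictures are saved under pics/ and viewed, and the job is handed in when it is done.

Besides the shell and the picture viewer there is one more tool, called in YAML: its name, and indented under it one key for each argument. drive_tool: Moves the arm, as the interface text tells. Its arguments: {"type":"object","properties":{"commands":{"type":"string"},"newtons":{"type":"number"}},"required":["commands"]}

```bash
mkdir -p pics; ls; python3 - <<'E'
from station import ctrl
import cv2,numpy as np
o=ctrl.get_obs()
print({k:np.round(v,3) for k,v in o.items()}, ctrl.grip_point_offset)
for n in ["scene","top","wrist"]:
    im,d=ctrl.get_image(n); cv2.imwrite(f"pics/{n}0.png",im); np.save(f"pics/{n}0.npy",d)
    i=ctrl.camera_info(n); np.savez(f"pics/{n}0cal.npz",**i); print(n,np.round(i["K"],1).tolist(),np.round(i["T"],3).tolist())
E
```

```text
pics
{'t': np.float64(0.0), 'q': array([ 1.019,  0.053,  1.614,  0.   ,  1.476, -0.119]), 'dq': array([ 0.001, -0.   ,  0.002, -0.002, -0.   , -0.001]), 'effort': array([ 2.0000e-03, -3.9365e+01, -3.7019e+01,  0.0000e+00,  7.0000e-03,
        0.0000e+00]), 'tool_pos': array([0.262, 0.567, 0.23 ]), 'tool_rot': array([ 0.338,  1.545, -0.341]), 'contact_force': array([ 0.365,  0.54 , -0.364]), 'wrist_torque': array([-0.026, -0.015, -0.006]), 'opening': np.float64(0.085)} 0.0187
scene [[473.0, 0.0, 319.3], [0.0, 473.0, 239.5], [0.0, 0.0, 1.0]] [[0.551, 0.468, -0.691, 1.28], [0.834, -0.294, 0.467, -0.622], [0.016, -0.833, -0.553, 0.763], [0.0, 0.0, 0.0, 1.0]]
top [[530.1, 0.0, 314.8], [0.0, 530.1, 239.8], [0.0, 0.0, 1.0]] [[0.001, -0.992, 0.123, 0.419], [-1.0, -0.003, -0.016, -0.076], [0.016, -0.123, -0.992, 1.13], [0.0, 0.0, 0.0, 1.0]]
wrist [[408.9, 0.0, 323.4], [0.0, 408.9, 242.2], [0.0, 0.0, 1.0]] [[0.419, 0.868, 0.265, 0.195], [0.908, -0.4, -0.125, 0.598], [-0.002, 0.293, -0.956, 0.373], [0.0, 0.0, 0.0, 1.0]]
```

View pics/scene0.png

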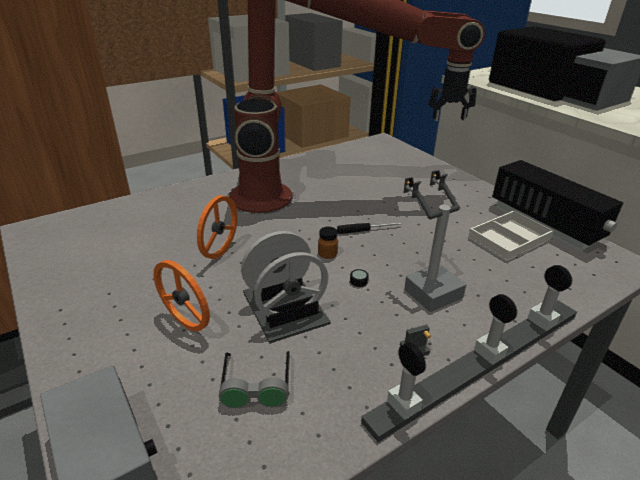

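View pics/top0.png

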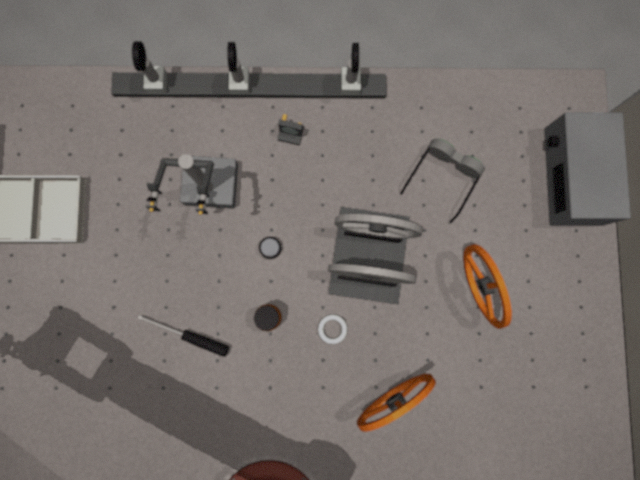

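View pics/wrist0.png

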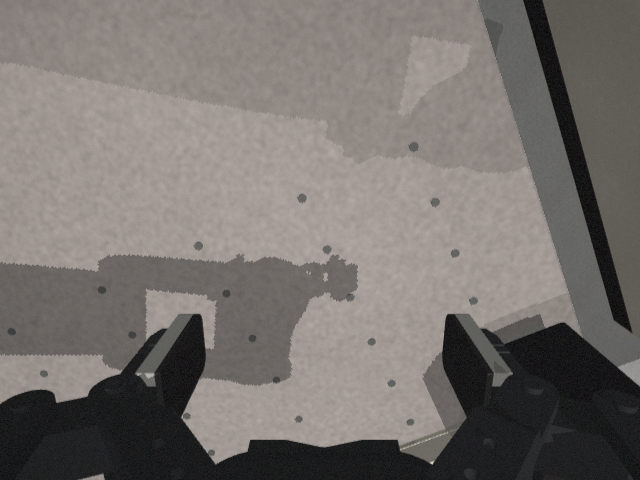

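The scene has four wheel-shaped candidates:
- Steel spoked wheel: top (378,225), scene (290,283), with spokes and a hub.
- Plain disc: top (372,272), scene (275,262).
- Orange wheels: top (487,285) and (397,400), which are decoys.

The lens rings and goggles are too small to be confused with it. I choose the steel spoked wheel. The hook is at top (185,185), scene (435,200). Next I'll check in enlarged crops and measure.

```bash
cat > h.py <<'E'
import numpy as np,cv2
def cloud(n,tag="0"):
    c=np.load(f"pics/{n}{tag}cal.npz");d=np.load(f"pics/{n}{tag}.npy");K,T=c["K"],c["T"]
    v,u=np.mgrid[0:480,0:640]
    P=np.stack([(u-K[0,2])/K[0,0]*d,(v-K[1,2])/K[1,1]*d,d],-1)
    W=P@T[:3,:3].T+T[:3,3]; W[d<=0]=np.nan
    return W
E
python3 - <<'E'
from h import *
a=cv2.imread("pics/scene0.png");b=cv2.imread("pics/top0.png")
cv2.imwrite("pics/c1.png",np.hstack([cv2.resize(a[220:350,230:345],None,fx=3.4,fy=3.4,interpolation=3),cv2.resize(a[160:320,390:490],(276,442),interpolation=3)]))
cv2.imwrite("pics/c2.png",np.hstack([cv2.resize(b[195:310,315:435],(400,383),interpolation=3),cv2.resize(b[145:225,140:245],(400,383),interpolation=3)]))
for n in("scene","top"):
    W=cloud(n); 
    if n=="scene": m=[(290,283),(327,284),(275,235),(328,232),(359,272),(410,182),(437,176),(436,290),(290,256)]
    else: m=[(378,227),(378,217),(372,270),(372,258),(268,317),(270,247),(152,205),(201,208),(185,160),(290,130)]
    for u,v in m: print(n,u,v,np.round(W[v,u],3))
E
```

```text
scene 290 283 [ 0.58  -0.224  0.116]
scene 327 284 [ 0.593 -0.134  0.084]
scene 275 235 [ 0.488 -0.207  0.184]
scene 328 232 [ 0.403 -0.001  0.076]
scene 359 272 [0.534 0.007 0.022]
scene 410 182 [0.592 0.088 0.283]
scene 437 176 [0.594 0.173 0.277]
scene 436 290 [0.71  0.102 0.043]
scene 290 256 [ 0.577 -0.22   0.185]
top 378 227 [ 0.57  -0.215  0.117]
top 378 217 [ 0.578 -0.206  0.184]
top 372 270 [ 0.482 -0.194  0.187]
top 372 258 [ 0.519 -0.216  0.011]
top 268 317 [ 0.396 -0.001  0.073]
top 270 247 [ 0.54  -0.     0.023]
top 152 205 [0.579 0.173 0.284]
top 201 208 [0.575 0.094 0.284]
top 185 160 [0.665 0.131 0.245]
top 290 130 [ 0.787 -0.041  0.045]
```

View pics/c1.png

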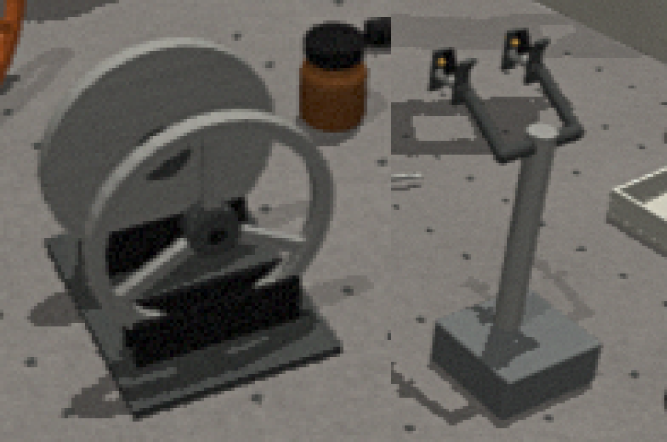

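View pics/c2.png

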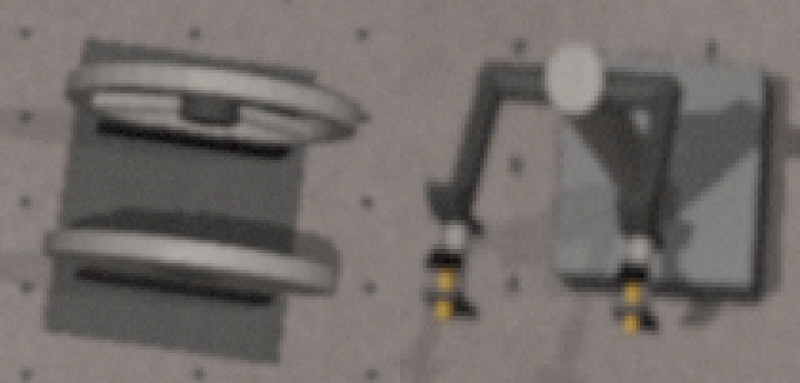

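```bash
python3 - <<'E'
from h import *
from scipy.optimize import least_squares
W=cloud("scene"); P=W[225:350,230:345].reshape(-1,3)
P=P[np.isfinite(P).all(1)]
# near-wheel pts
m=(abs(P[:,0]-.575)<.05)&(P[:,2]>.07)&(P[:,2]<.25)&(abs(P[:,1]+.21)<.11)
Q=P[m]
# plane: n=(cos a cos e, sin a cos e, sin e); ransac front face
rng=np.random.default_rng(0);best=0
for _ in range(3000):
    a,b,c=Q[rng.choice(len(Q),3,False)];n=np.cross(b-a,c-a);l=np.linalg.norm(n)
    if l<1e-4: continue
    n/=l
    if abs(n[2])>.2: continue
    k=abs((Q-a)@n)<.002
    if k.sum()>best: best=k.sum();K=k
F=Q[K];c=F.mean(0);n=np.linalg.svd(F-c)[2][2]; n*=np.sign(n[0])
print(best,len(Q),"n",n.round(3),"yaw",np.degrees(np.arctan2(n[1],n[0])),"c",c.round(4))
y=np.cross([0,0,1],n);y/=np.linalg.norm(y);z=np.cross(n,y)
uv=np.c_[(F-c)@y,(F-c)@z]
def r(p):
    d=np.hypot(uv[:,0]-p[0],uv[:,1]-p[1]); 
    return np.maximum(0,d-.086)+np.maximum(0,.074-d)
s=least_squares(r,[0,0],loss="soft_l1",f_scale=.002)
C=c+y*s.x[0]+z*s.x[1]; print("circle face centre",C.round(4),"hub centre",(C-n*.006).round(4), np.abs(r(s.x)).mean())
# top view: disc & wheel tops
T=cloud("top").reshape(-1,3)
for x0 in(.575,.482):
    k=(abs(T[:,0]-x0)<.04)&(abs(T[:,1]+.2)<.1)&(T[:,2]>.165)
    t=T[k];print("top pts",k.sum(),t.mean(0).round(4),"zmax",np.percentile(t[:,2],[50,95,100]).round(4),"slope deg",np.degrees(np.polyfit(t[:,1],t[:,0],1)[0]), "y range",t[:,1].min(),t[:,1].max())
# scene top points
k=(abs(P[:,0]-.575)<.03)&(abs(P[:,1]+.21)<.06)&(P[:,2]>.175);t=P[k];print("scene top",k.sum(),t.mean(0).round(4),np.percentile(t[:,2],[50,95,100]).round(4))
# rack base plate outline from top
k=(T[:,2]>.006)&(T[:,2]<.016)&(abs(T[:,0]-.53)<.13)&(abs(T[:,1]+.2)<.12);t=T[k]
print("rack",cv2.minAreaRect((t[:,:2]*1000).astype(np.float32)))
# hook
for nm in("scene","top"):
    H=cloud(nm);H=H.reshape(-1,3)
    for y0 in(.09,.173):
        k=(H[:,2]>.26)&(H[:,2]<.33)&(abs(H[:,1]-y0)<.03)&(abs(H[:,0]-.6)<.06);t=H[k]
        print(nm,y0,k.sum(),t.mean(0).round(4),t.min(0).round(4),t.max(0).round(4))
    k=(H[:,2]>.02)&(H[:,2]<.06)&(abs(H[:,1]-.1)<.09)&(abs(H[:,0]-.65)<.12)
    if k.sum()>10: print("foot",nm,cv2.minAreaRect((H[k][:,:2]*1000).astype(np.float32)),np.median(H[k][:,2]))
E
```

```text
746 1465 n [ 0.989 -0.148 -0.005] yaw -8.504639359887994 c [ 0.5788 -0.2194  0.1321]
circle face centre [ 0.5793 -0.2155  0.0974] hub centre [ 0.5733 -0.2146  0.0974] 0.008863481106993405
top pts 459 [ 0.573  -0.2142  0.1797] zmax [0.1812 0.1878 0.1915] slope deg 8.302302344663318 y range -0.27312860611586975 -0.15870788673688158
top pts 446 [ 0.4802 -0.2003  0.1789] zmax [0.1807 0.1869 0.1899] slope deg 8.354941713103788 y range -0.2603225593924846 -0.14352341716254946
scene top 221 [ 0.5761 -0.2192  0.1809] [0.1807 0.1858 0.1873]
rack ((530.5989379882812, -199.7079620361328), (237.84629821777344, 259.5406188964844), 89.56488800048828)
scene 0.09 208 [0.5968 0.0929 0.2734] [0.5713 0.0859 0.2601] [0.6302 0.105  0.2918]
scene 0.173 195 [0.6001 0.1731 0.2734] [0.57   0.1664 0.26  ] [0.6317 0.183  0.29  ]
foot scene ((628.2288818359375, 108.60719299316406), (247.0209197998047, 137.30369567871094), 19.368894577026367) 0.042627590629761736
top 0.09 289 [0.595  0.0947 0.2768] [0.5666 0.0878 0.26  ] [0.6315 0.1044 0.2932]
top 0.173 307 [0.5991 0.1742 0.2765] [0.5707 0.1676 0.26  ] [0.6349 0.1831 0.2933]
foot top ((646.7532348632812, 79.0921859741211), (236.84886169433594, 137.04171752929688), 57.70579147338867) 0.0441694900961056
```

```bash
cat >> h.py <<'E'
from scipy.spatial.transform import Rotation as R
def plan(pos,axis_yaw_deg=None):
    """shift in tool axes (units of 40mm) and turn (5deg units) from present pose"""
    from station import ctrl
    o=ctrl.get_obs();M=R.from_rotvec(o["tool_rot"]).as_matrix()
    s=M.T@(np.array(pos)-o["tool_pos"])/.04
    out=[s.round(3)]
    if axis_yaw_deg is not None:
        a=np.radians(axis_yaw_deg);v=M.T@np.array([np.cos(a),np.sin(a),0])
        t=np.degrees(np.arctan2(v[2],v[1])); t=(t+90)%180-90
        out.append("turn deg %.2f units %.3f"%(t,t/5))
    print("t",o["t"].round(2),"q",o["q"].round(3),"pos",o["tool_pos"].round(4),"F",o["contact_force"].round(2),"tau",o["wrist_torque"].round(3),"open",round(float(o["opening"]),4)); print("tool x,y,z axes in world\n",M.T.round(4)); print("shift",out)
def snap(n,tag):
    from station import ctrl
    i=ctrl.camera_info(n);im,d=ctrl.get_image(n);cv2.imwrite(f"pics/{n}{tag}.png",im);np.save(f"pics/{n}{tag}.npy",d);np.savez(f"pics/{n}{tag}cal.npz",**i);return im
E
python3 -c "
from h import *
plan([.57,.15,.42],-3)"
```

```text
Traceback (most recent call last):
  File "h.py", line 19, in plan
    print("t",o["t"].round(2),"q",o["q"].round(3),"pos",o["tool_pos"].round(4),"F",o["contact_force"].round(2),"tau",o["wrist_torque"].round(3),"open",round(float(o["opening"]),4)); print("tool x,y,z axes in world\n",M.T.round(4)); print("shift",out)
              ^^^^^^^^^^^^
AttributeError: 'float' object has no attribute 'round'
```

```bash
sed -i 's/o\["t"\].round(2)/round(float(o["t"]),2)/' h.py
python3 -c "
from h import *
plan([.57,.15,.42],-3)"
```

```text
t 0.15 q [ 1.019  0.053  1.614 -0.     1.476 -0.119] pos [0.2619 0.5669 0.2303] F [-0.39 -0.44 -0.62] tau [0.028 0.021 0.004] open 0.0856
tool x,y,z axes in world
 [[-9.000e-04 -1.400e-03 -1.000e+00]
 [ 4.194e-01  9.078e-01 -1.700e-03]
 [ 9.078e-01 -4.194e-01 -2.000e-04]]
shift [array([-4.734, -6.24 , 11.364]), 'turn deg 68.20 units 13.641']
```

drive_tool:
  commands: "-1 -4.7 -6.2 11.4 13.6;-1 -4.7 -6.2 11.4 13.6;-1 -4.7 -6.2 11.4 13.6;-1 -4.7 -6.2 11.4 13.6;-1 -4.7 -6.2 11.4 13.6;-1 -4.7 -6.2 11.4 13.6;-1 -4.7 -6.2 11.4 13.6;-1 -4.7 -6.2 11.4 13.6"

```text
t: 0.82
tool_pos: [0.4498, 0.3142, 0.3452]
tool_rot: [1.111, 1.269, -1.112]
contact_force: [0.4, 0.9, -0.7]
opening: 0.0853
```

```bash
python3 -c "
from h import *
plan([.58,.13,.42],-3)"
```

```text
t 0.82 q [ 0.474 -0.171  1.641  0.     1.672  0.342] pos [0.4498 0.3142 0.3452] F [ 0.41  0.89 -0.74] tau [-0.016 -0.027  0.024] open 0.0853
tool x,y,z axes in world
 [[-2.000e-04 -1.000e-04 -1.000e+00]
 [ 9.913e-01  1.316e-01 -2.000e-04]
 [ 1.316e-01 -9.913e-01  1.000e-04]]
shift [array([-1.87 ,  2.62 ,  4.993]), 'turn deg 10.56 units 2.113']
```

drive_tool:
  commands: "-1 -1.9 2.6 5 2.1;-1 -1.9 2.6 5 2.1;-1 -1.9 2.6 5 2.1;-1 -1.9 2.6 5 2.1;-1 -1.9 2.6 5 2.1;-1 -1.9 2.6 5 2.1;-1 -1.9 2.6 5 2.1;-1 -1.9 2.6 5 2.1"

```text
t: 1.48
tool_pos: [0.5805, 0.1309, 0.4207]
tool_rot: [1.244, 1.187, -1.244]
contact_force: [0.5, 0.4, -0.1]
opening: 0.0856
```

```bash
python3 -c "
from h import *
plan([.58,.13,.42],-3)
snap('wrist','1')"
```

```text
t 1.48 q [ 0.097 -0.061  1.416  0.     1.786  0.145] pos [0.5805 0.1309 0.4207] F [ 0.49  0.37 -0.05] tau [-0.045  0.029 -0.034] open 0.0856
tool x,y,z axes in world
 [[-3.000e-04  3.000e-04 -1.000e+00]
 [ 9.989e-01 -4.790e-02 -3.000e-04]
 [-4.790e-02 -9.989e-01 -3.000e-04]]
shift [array([ 0.018, -0.01 ,  0.024]), 'turn deg 0.26 units 0.051']
```

View pics/wrist1.png

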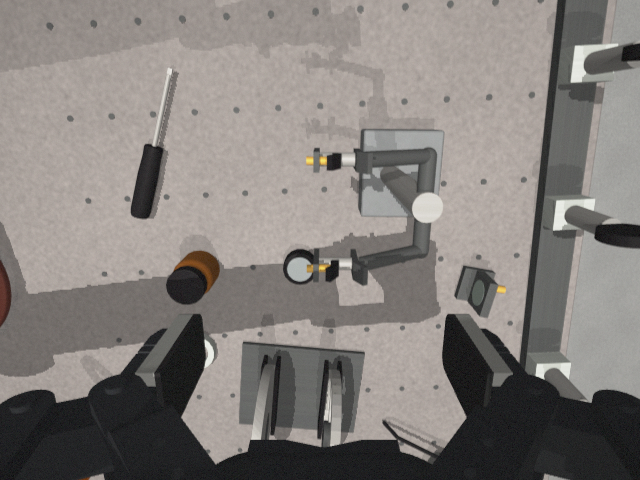

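```bash
python3 - <<'E'
from h import *
a=cv2.imread("pics/wrist1.png")
cv2.imwrite("pics/c3.png",cv2.resize(a[135:290,290:450],None,fx=3.8,fy=3.8,interpolation=3))
W=cloud("wrist","1")
for v in (160,161,267,265):
    print(v,[(u,W[v,u].round(3).tolist()) for u in range(304,372,4)])
H=W[130:300,280:380].reshape(-1,3)
k=(H[:,2]>.235)&(H[:,2]<.31);print(k.sum())
c=np.load("pics/wrist1cal.npz");print(c["T"].round(3))
E
```

```text
160 [(304, [0.555, 0.15, -0.0]), (308, [0.573, 0.177, 0.276]), (312, [0.575, 0.177, 0.278]), (316, [0.578, 0.178, 0.284]), (320, [0.581, 0.177, 0.277]), (324, [0.584, 0.177, 0.275]), (328, [0.586, 0.178, 0.287]), (332, [0.589, 0.178, 0.29]), (336, [0.592, 0.177, 0.284]), (340, [0.595, 0.176, 0.278]), (344, [0.598, 0.175, 0.268]), (348, [0.601, 0.175, 0.268]), (352, [0.604, 0.175, 0.268]), (356, [0.606, 0.175, 0.275]), (360, [0.608, 0.176, 0.283]), (364, [0.61, 0.176, 0.285]), (368, [0.613, 0.177, 0.291])]
161 [(304, [0.555, 0.149, 0.001]), (308, [0.573, 0.177, 0.277]), (312, [0.575, 0.176, 0.277]), (316, [0.578, 0.177, 0.284]), (320, [0.581, 0.176, 0.276]), (324, [0.584, 0.176, 0.276]), (328, [0.586, 0.177, 0.288]), (332, [0.589, 0.177, 0.289]), (336, [0.592, 0.176, 0.283]), (340, [0.595, 0.176, 0.279]), (344, [0.598, 0.175, 0.268]), (348, [0.601, 0.174, 0.268]), (352, [0.604, 0.174, 0.267]), (356, [0.606, 0.175, 0.274]), (360, [0.608, 0.176, 0.283]), (364, [0.61, 0.176, 0.287]), (368, [0.613, 0.176, 0.29])]
267 [(304, [0.547, 0.004, 0.022]), (308, [0.568, 0.099, 0.276]), (312, [0.57
[... 371 characters left out ...]
]), (364, [0.609, 0.101, 0.288]), (368, [0.612, 0.101, 0.288])]
265 [(304, [0.548, 0.008, 0.023]), (308, [0.568, 0.1, 0.275]), (312, [0.571, 0.099, 0.274]), (316, [0.574, 0.103, 0.285]), (320, [0.577, 0.099, 0.273]), (324, [0.58, 0.099, 0.274]), (328, [0.583, 0.099, 0.274]), (332, [0.586, 0.1, 0.279]), (336, [0.589, 0.101, 0.28]), (340, [0.592, 0.096, 0.268]), (344, [0.595, 0.096, 0.268]), (348, [0.598, 0.096, 0.268]), (352, [0.601, 0.096, 0.269]), (356, [0.604, 0.1, 0.282]), (360, [0.606, 0.101, 0.285]), (364, [0.609, 0.101, 0.285]), (368, [0.614, 0.095, 0.268])]
2764
[[ 0.999 -0.045 -0.015  0.585]
 [-0.048 -0.955 -0.293  0.205]
 [-0.001  0.293 -0.956  0.563]
 [ 0.     0.     0.     1.   ]]
```

View pics/c3.png

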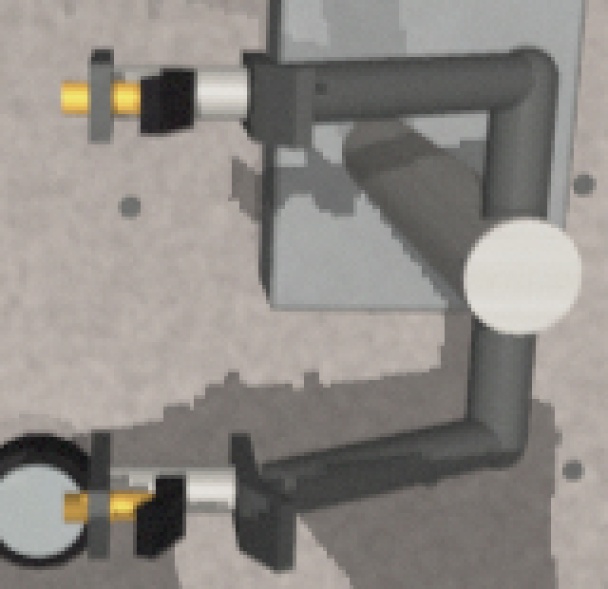

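The view shows the hook from above. The upper rod is at about (348,160) and the lower at (345,264). Their pad and plate edges are at u≈341/355 and 339/352, so hook x=0 is near (0.595, 0.136) with yaw about -3.4°. I'll take one closer view.

drive_tool:
  commands: "-1 0.7 0.2 0.2 0;-1 1.4 0.2 0.2 0;-1 1.4 0.2 0.2 0;-1 1.4 0.2 0.2 0"

```text
t: 1.87
tool_pos: [0.5858, 0.1249, 0.3621]
tool_rot: [1.238, 1.192, -1.245]
contact_force: [0.2, 0.4, 0.3]
opening: 0.0855
```

```bash
python3 - <<'E'
from h import *
plan([.58,.13,.42],-3)
a=snap("wrist","2")
cv2.imwrite("pics/c4.png",cv2.resize(a[90:300,270:400],None,fx=2.8,fy=2.8,interpolation=3))
cv2.imwrite("pics/c5.png",np.hstack([cv2.resize(a[120:165,285:375],None,fx=8,fy=8,interpolation=3)]))
cv2.imwrite("pics/c6.png",np.hstack([cv2.resize(a[255:300,285:375],None,fx=8,fy=8,interpolation=3)]))
E
```

```text
t 1.87 q [ 0.086 -0.049  1.501  0.     1.696  0.129] pos [0.5858 0.1249 0.3621] F [0.18 0.36 0.32] tau [ 0.019  0.005 -0.012] open 0.0855
tool x,y,z axes in world
 [[-5.500e-03 -2.000e-04 -1.000e+00]
 [ 9.990e-01 -4.350e-02 -5.500e-03]
 [-4.350e-02 -9.991e-01  4.000e-04]]
shift [array([-1.446, -0.158, -0.12 ]), 'turn deg 0.51 units 0.101']
```

View pics/c4.png

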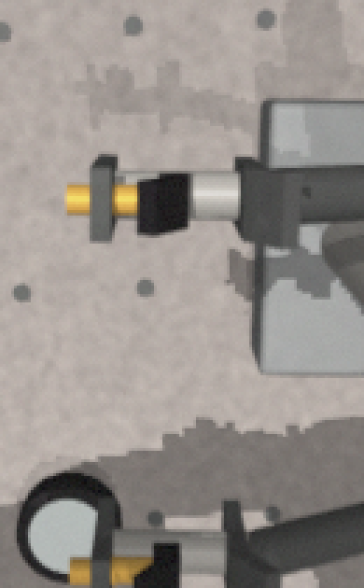

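View pics/c5.png

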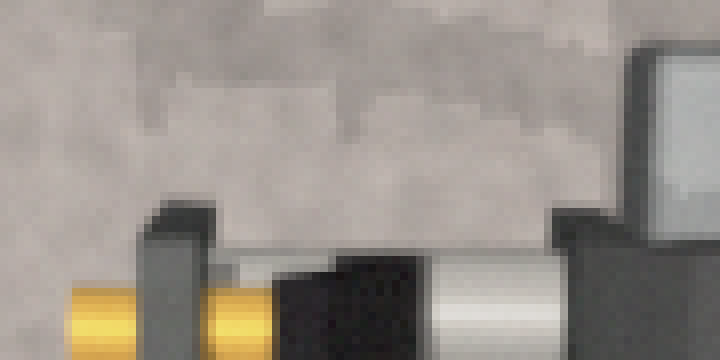

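View pics/c6.png

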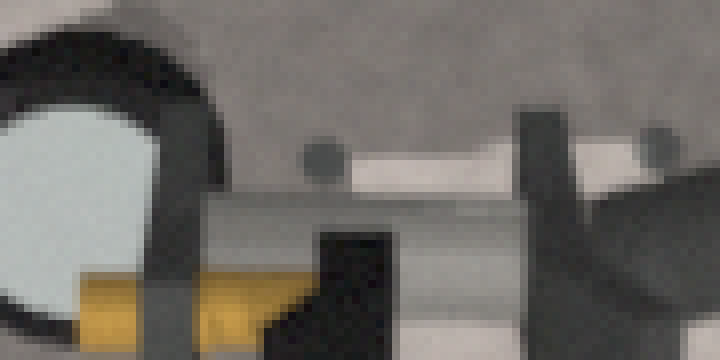

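```bash
cat > m.py <<'E'
from h import *
def ray(n,tag,u,v):
    c=np.load(f"pics/{n}{tag}cal.npz");K,T=c["K"],c["T"]
    d=T[:3,:3]@np.array([(u-K[0,2])/K[0,0],(v-K[1,2])/K[1,1],1]);return T[:3,3],d
def atz(n,tag,u,v,z):
    o,d=ray(n,tag,u,v);return o+d*(z-o[2])/d[2]
E
python3 - <<'E'
from m import *
for z in(.255,.259,.263):
  for tag,U,L in(("1",(340.8,355,159.5),(338.7,351.6,263.4)),("2",(338.1,355.9,159.6),(334.1,350.9,287.2))):
    r=[]
    for a,b,v in(U,L):
        r.append([atz("wrist",tag,a,v,z+.005)[0]+.002,atz("wrist",tag,b,v,z+.008)[0]-.0085,atz("wrist",tag,(a+b)/2,v,z)[1]])
    r=np.array(r);print(z,tag,r.round(4).tolist(),"sp",(r[0]-r[1]).round(4)[2])
    p=[np.r_[q[:2].mean(),q[2]] for q in r]; m=(p[0]+p[1])/2; print("   mid",m.round(4),"yaw",np.degrees(np.arctan2(-(p[0]-p[1])[0],(p[0]-p[1])[1])).round(2))
W=cloud("wrist","2");
print("rod top z",np.nanmedian(W[158:162,343:352,2]),np.nanmedian(W[285:289,338:347,2]))
for r_ in ((152,168,303,310),(152,168,357,362),(152,168,330,336),(277,300,307,310),(270,300,352,356)):
    a=W[r_[0]:r_[1],r_[2]:r_[3],2];print(r_,np.nanpercentile(a,[5,50,95]).round(4))
E
```

```text
0.255 1 [[0.5979, 0.5975, 0.1741], [0.5934, 0.5929, 0.0923]] sp 0.0818
   mid [0.5954 0.1332] yaw -3.21
0.255 2 [[0.5987, 0.5985, 0.174], [0.5935, 0.5937, 0.0912]] sp 0.0829
   mid [0.5961 0.1326] yaw -3.48
0.259 1 [[0.5978, 0.5973, 0.1745], [0.5933, 0.5927, 0.0938]] sp 0.0808
   mid [0.5952 0.1341] yaw -3.21
0.259 2 [[0.5986, 0.5982, 0.1744], [0.5935, 0.5935, 0.0929]] sp 0.0815
   mid [0.596  0.1337] yaw -3.48
0.263 1 [[0.5976, 0.597, 0.1749], [0.5932, 0.5924, 0.0952]] sp 0.0797
   mid [0.5951 0.1351] yaw -3.21
0.263 2 [[0.5985, 0.598, 0.1748], [0.5935, 0.5933, 0.0946]] sp 0.0802
   mid [0.5958 0.1347] yaw -3.48
rod top z 0.2673883503627119 0.2672987876473451
(152, 168, 303, 310) [0.2797 0.284  0.285 ]
(152, 168, 357, 362) [0.2795 0.2815 0.2834]
(152, 168, 330, 336) [0.2719 0.281  0.2843]
(277, 300, 307, 310) [0.2664 0.2772 0.2851]
(270, 300, 352, 356) [0.2529 0.2751 0.2827]
```

```bash
python3 - <<'E'
from h import *
plan([.573,-.210,.31],-8.4)
E
```

```text
t 1.92 q [ 0.086 -0.05   1.497  0.     1.696  0.129] pos [0.5867 0.1249 0.3647] F [ 0.35 -0.05  0.94] tau [-0.01   0.022  0.036] open 0.0854
tool x,y,z axes in world
 [[-1.30e-03  1.00e-04 -1.00e+00]
 [ 9.99e-01 -4.36e-02 -1.30e-03]
 [-4.36e-02 -9.99e-01 -0.00e+00]]
shift [array([1.368, 0.026, 8.379]), 'turn deg 5.90 units 1.180']
```

drive_tool:
  commands: "-1 0 0.03 2 0;-1 0.4 0.03 4 1.2;-1 1.35 0.03 8.4 1.2;-1 1.35 0.03 8.4 1.2;-1 1.35 0.03 8.4 1.2;-1 1.35 0.03 8.4 1.2;-1 1.35 0.03 8.4 1.2;-1 1.35 0.03 8.4 1.2"

```text
t: 2.58
tool_pos: [0.5744, -0.206, 0.3155]
tool_rot: [1.319, 1.13, -1.315]
contact_force: [0.9, 1.3, -0.5]
opening: 0.0852
```

drive_tool:
  commands: "-1 0 0 0 0;-1 0 0 0 0;-1 0 0 0 0;-1 0 0 0 0"

```text
t: 2.92
tool_pos: [0.5746, -0.2031, 0.3143]
tool_rot: [1.318, 1.133, -1.316]
contact_force: [0.0, 0.9, 1.1]
opening: 0.0857
```

```bash
python3 - <<'E'
from h import *
plan([.573,-.210,.31],-8.4)
snap("wrist","3")
E
```

```text
t 2.92 q [-0.462 -0.022  1.551  0.     1.609 -0.314] pos [ 0.5746 -0.2031  0.3143] F [0.04 0.93 1.09] tau [ 0.038  0.031 -0.025] open 0.0857
tool x,y,z axes in world
 [[ 2.700e-03 -9.000e-04 -1.000e+00]
 [ 9.891e-01 -1.475e-01  2.800e-03]
 [-1.475e-01 -9.891e-01  5.000e-04]]
shift [array([ 0.108, -0.014,  0.176]), 'turn deg -0.08 units -0.016']
```

View pics/wrist3.png

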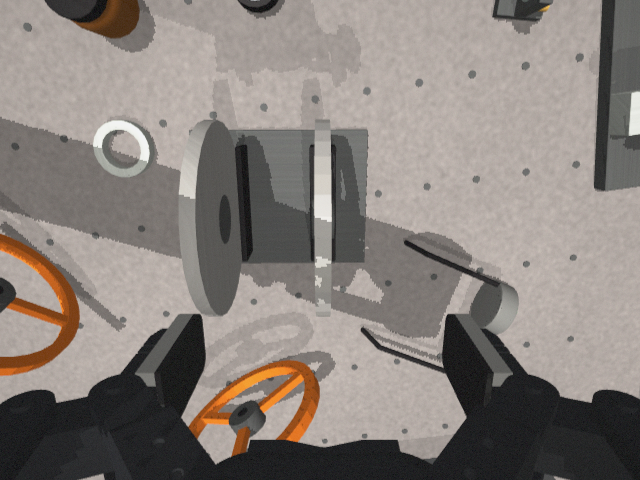

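```bash
python3 - <<'E'
from m import *
im=cv2.imread("pics/wrist3.png");cv2.imwrite("pics/c7.png",cv2.resize(im[110:325,290:360],None,fx=2.7,fy=2.7,interpolation=3))
W=cloud("wrist","3")
# rim top surface pts
S=W[110:320,300:345].reshape(-1,3);k=S[:,2]>.12;t=S[k]
# fit centre: outer radius in wheel plane
from scipy.optimize import least_squares
y=np.array([.1475,.9891,0]);n=np.array([.9891,-.1475,0])
b=t@y;h=t[:,2];k2=h>.15
s=least_squares(lambda p:np.hypot(b[k2]-p[0],h[k2]-p[1])-.086,[-.21+.08,.1],loss="soft_l1",f_scale=.001)
print(s.x,k2.sum(),"zmax",np.percentile(h,[90,99]))
tk=t[h>.165]; a=tk@n; print("axle coord",np.median(a),np.percentile(a,[3,97]), "slope deg",np.degrees(np.polyfit(tk@y,a,1)[0]))
C=n*np.median(a)+y*s.x[0];print("centre",C.round(4),s.x[1])
print("edges", [atz("wrist","3",u,v,.185).round(4) for u,v in((315.5,210),(330.5,210))])
E
```

```text
[-0.12973439  0.09893864] 2923 zmax [0.18460575 0.18575563]
axle coord 0.599078251023833 [0.59289785 0.60461774] slope deg -0.17222627373242058
centre [ 0.5734 -0.2167  0.    ] 0.09893863786188054
edges [array([ 0.5724, -0.1887,  0.185 ]), array([ 0.5825, -0.1902,  0.185 ])]
```

View pics/c7.png

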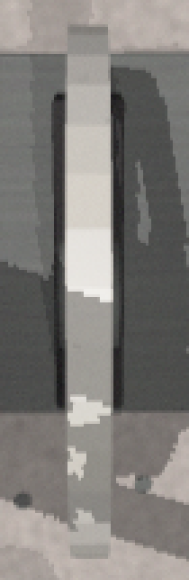

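```bash
python3 - <<'E'
from h import *
plan([.5734,-.2167,.159],-8.55)
E
```

```text
t 2.97 q [-0.462 -0.022  1.552  0.     1.609 -0.314] pos [ 0.5745 -0.203   0.314 ] F [ 0.99 -0.32  0.26] tau [ 0.025  0.015 -0.031] open 0.0852
tool x,y,z axes in world
 [[ 2.300e-03 -9.000e-04 -1.000e+00]
 [ 9.891e-01 -1.472e-01  2.400e-03]
 [-1.472e-01 -9.891e-01  5.000e-04]]
shift [array([3.875, 0.014, 0.341]), 'turn deg 0.09 units 0.017']
```

drive_tool:
  commands: "-1 0.5 0.01 0.34 0;-1 1.1 0.01 0.34 0;-1 1.7 0.01 0.34 0;-1 2.2 0.01 0.34 0;-1 2.7 0.01 0.34 0;-1 2.8 0.01 0.34 0;-1 2.8 0.01 0.34 0;-1 2.8 0.01 0.34 0"

```text
t: 3.63
tool_pos: [0.5728, -0.2173, 0.2016]
tool_rot: [1.318, 1.134, -1.317]
contact_force: [1.0, -0.8, 0.5]
opening: 0.0855
```

```bash
python3 - <<'E'
from h import *
plan([.5734,-.2167,.159],-8.55)
snap("wrist","4")
E
```

```text
t 3.63 q [-0.484  0.042  1.674  0.     1.424 -0.335] pos [ 0.5728 -0.2173  0.2016] F [ 1.03 -0.83  0.52] tau [0.006 0.004 0.008] open 0.0855
tool x,y,z axes in world
 [[ 1.400e-03 -7.000e-04 -1.000e+00]
 [ 9.890e-01 -1.481e-01  1.500e-03]
 [-1.481e-01 -9.890e-01  5.000e-04]]
shift [array([ 1.066,  0.01 , -0.018]), 'turn deg 0.03 units 0.006']
```

View pics/wrist4.png

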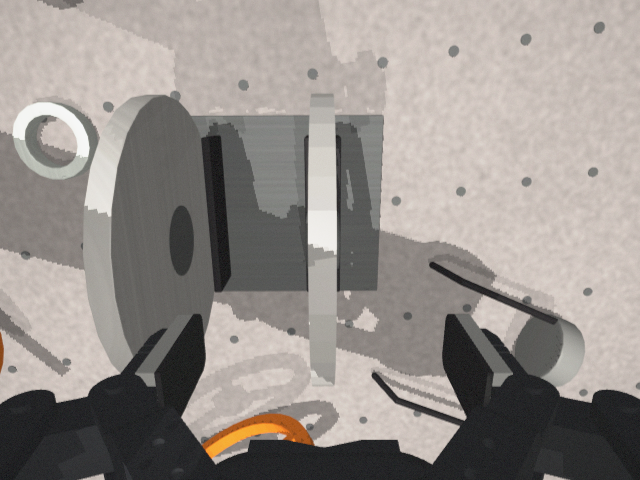

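The wheel rim sits vertical at u≈322, midway between the fingers (203 and 446). The plain disc lies outside the left finger. I'll descend and grip.

drive_tool:
  commands: "-1 0.4 0.01 -0.02 0;-1 0.75 0.01 -0.02 0;-1 1.0 0.01 -0.02 0;-1 1.06 0.01 -0.02 0;-1 1.06 0.01 -0.02 0;-1 1.06 0.01 -0.02 0;-1 1.06 0.01 -0.02 0"

```text
t: 4.27
tool_pos: [0.5731, -0.2175, 0.1588]
tool_rot: [1.319, 1.133, -1.318]
contact_force: [-0.4, 0.4, -0.1]
opening: 0.0854
```

drive_tool:
  commands: "-0.5 0 0 0 0;0 0 0 0 0;0.4 0 0 0 0;0.7 0 0 0 0;1 0 0 0 0;1 0 0 0 0;1 0 0 0 0;1 0 0 0 0"
  newtons: 40

```text
t: 4.93
tool_pos: [0.5727, -0.2172, 0.158]
tool_rot: [1.319, 1.134, -1.319]
contact_force: [-0.2, 0.1, 0.8]
opening: 0.011
```

drive_tool:
  commands: "1 0 0 0 0;1 0 0 0 0;1 0 0 0 0;1 0 0 0 0"
  newtons: 120

```text
t: 5.27
tool_pos: [0.5728, -0.2172, 0.1582]
tool_rot: [1.319, 1.134, -1.319]
contact_force: [-0.0, -0.6, 1.8]
opening: 0.01
```

```bash
python3 - <<'E'
from h import *
plan([.5734,-.2167,.159],-8.55)
snap("scene","5");a=cv2.imread("pics/scene5.png");cv2.imwrite("pics/c8.png",cv2.resize(a[100:360,150:400],None,fx=2.2,fy=2.2))
E
```

```text
t 5.27 q [-0.484  0.078  1.711  0.     1.352 -0.334] pos [ 0.5728 -0.2172  0.1582] F [-0.02 -0.56  1.84] tau [0.078 0.063 0.028] open 0.01
tool x,y,z axes in world
 [[ 4.000e-04 -2.000e-04 -1.000e+00]
 [ 9.888e-01 -1.495e-01  5.000e-04]
 [-1.495e-01 -9.888e-01  1.000e-04]]
shift [array([-0.021,  0.013, -0.016]), 'turn deg -0.05 units -0.009']
```

View pics/c8.png

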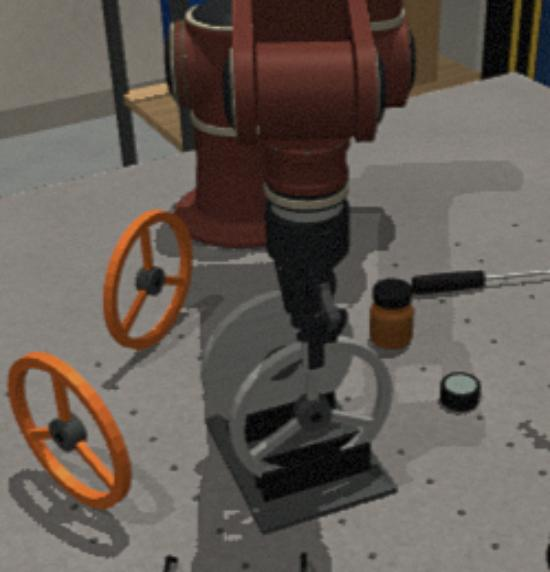

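Both pads are on the rim (opening about 11 mm), with the upper spoke between them. Now a slow lift.

drive_tool:
  commands: "1 -0.05 0 0 0;1 -0.15 0 0 0;1 -0.3 0 0 0;1 -0.5 0 0 0;1 -0.7 0 0 0;1 -0.9 0 0 0;1 -1.05 0 0 0;1 -1.1 0 0 0"

```text
t: 5.98
tool_pos: [0.5734, -0.2176, 0.2041]
tool_rot: [1.319, 1.132, -1.317]
contact_force: [1.0, 0.2, -2.5]
opening: 0.0097
```

drive_tool:
  commands: "1 -0.1 0 0 0;1 -0.3 0 0 0;1 -0.5 0 0 0;1 -0.7 0 0 0;1 -0.9 0 0 0;1 -1.1 0 0 0;1 -1.25 0 0 0;1 -1.3 0 0 0"

```text
t: 6.65
tool_pos: [0.5732, -0.2175, 0.2558]
tool_rot: [1.319, 1.132, -1.318]
contact_force: [0.5, 0.3, -2.6]
opening: 0.0099
```

drive_tool:
  commands: "1 -0.1 0 0 0;1 -0.3 0 0 0;1 -0.5 0 0 0;1 -0.7 0 0 0;1 -0.9 0 0 0;1 -1.1 0 0 0;1 -1.25 0 0 0;1 -1.3 0 0 0"

```text
t: 7.32
tool_pos: [0.5731, -0.2175, 0.3079]
tool_rot: [1.319, 1.132, -1.317]
contact_force: [0.8, -0.0, -2.1]
opening: 0.01
```

```bash
python3 - <<'E'
from h import *
plan([.54,.138,.305],-3.4)
snap("scene","6");a=cv2.imread("pics/scene6.png");cv2.imwrite("pics/c8.png",cv2.resize(a[60:320,150:400],None,fx=2.2,fy=2.2))
E
```

```text
t 7.32 q [-0.484 -0.011  1.551 -0.     1.599 -0.334] pos [ 0.5731 -0.2175  0.3079] F [ 0.8  -0.02 -2.08] tau [-0.025  0.013  0.008] open 0.01
tool x,y,z axes in world
 [[ 2.300e-03 -1.200e-03 -1.000e+00]
 [ 9.888e-01 -1.494e-01  2.400e-03]
 [-1.494e-01 -9.888e-01  9.000e-04]]
shift [array([ 0.059, -2.147, -8.663]), 'turn deg -5.19 units -1.038']
```

View pics/c8.png

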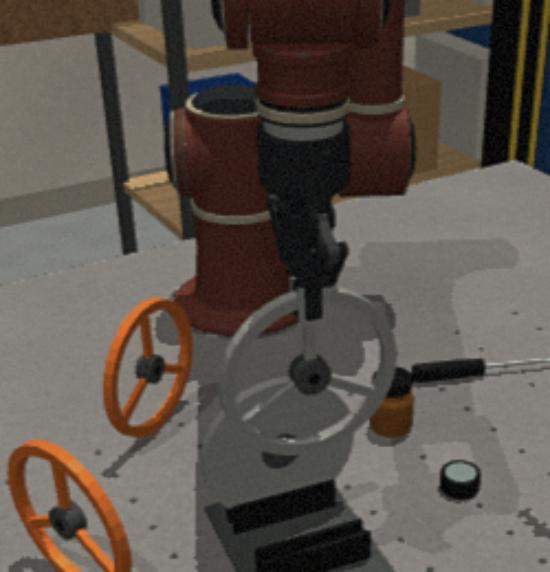

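drive_tool:
  commands: "1 0 -0.05 -0.05 0;1 0 -0.15 -0.15 -0.1;1 0 -0.3 -0.35 -0.25;1 0 -0.5 -0.6 -0.4;1 0 -0.7 -0.85 -0.6;1 0 -0.9 -1.1 -0.8;1 0 -1.0 -1.4 -0.95;1 0 -1.1 -1.7 -1.04"

```text
t: 8.03
tool_pos: [0.5387, -0.1418, 0.3061]
tool_rot: [1.252, 1.181, -1.251]
contact_force: [0.7, -0.1, -2.2]
opening: 0.0103
```

```bash
python3 - <<'E'
from h import *
plan([.53,.139,.305],-3.4)
E
```

```text
t 8.03 q [-0.391 -0.143  1.679  0.     1.605 -0.333] pos [ 0.5387 -0.1418  0.3061] F [ 0.68 -0.06 -2.24] tau [-0.038 -0.092 -0.027] open 0.0103
tool x,y,z axes in world
 [[ 6.000e-04  0.000e+00 -1.000e+00]
 [ 9.983e-01 -5.790e-02  6.000e-04]
 [-5.790e-02 -9.983e-01 -0.000e+00]]
shift [array([ 0.026, -0.624, -6.997]), 'turn deg 0.08 units 0.016']
```

drive_tool:
  commands: "1 0 -0.05 -0.3 0;1 0 -0.1 -0.6 0;1 0 -0.15 -0.9 0;1 0 -0.2 -1.2 0;1 0 -0.25 -1.5 0;1 0 -0.3 -1.8 0;1 0 -0.3 -2.1 0;1 0 -0.3 -2.4 0"

```text
t: 8.7
tool_pos: [0.533, -0.0456, 0.3059]
tool_rot: [1.253, 1.18, -1.253]
contact_force: [0.2, 0.3, -3.7]
opening: 0.01
```

drive_tool:
  commands: "1 0 -0.05 -0.3 0;1 0 -0.1 -0.6 0;1 0 -0.15 -0.9 0;1 0 -0.2 -1.2 0;1 0 -0.25 -1.5 0;1 0 -0.3 -1.8 0;1 0 -0.3 -2.1 0;1 0 -0.3 -2.4 0"

```text
t: 9.37
tool_pos: [0.5267, 0.0509, 0.3059]
tool_rot: [1.253, 1.18, -1.253]
contact_force: [-0.6, -0.1, -3.1]
opening: 0.0097
```

drive_tool:
  commands: "1 0 0 -0.3 0;1 0 0 -0.6 0;1 0 0 -0.9 0;1 0 0 -1.2 0;1 0 0 -1.5 0;1 0 0 -1.75 0;1 0 0 -1.95 0;1 0 0 -2.05 0"

```text
t: 10.03
tool_pos: [0.5316, 0.1328, 0.3058]
tool_rot: [1.252, 1.181, -1.252]
contact_force: [-0.2, -0.5, -2.2]
opening: 0.0096
```

drive_tool:
  commands: "1 0 0 0 0;1 0 0 0 0;1 0 0 0 0;1 0 0 0 0"

```text
t: 10.37
tool_pos: [0.5316, 0.1311, 0.3059]
tool_rot: [1.253, 1.18, -1.253]
contact_force: [-0.3, -0.3, -2.3]
opening: 0.0098
```

```bash
python3 - <<'E'
from h import *
plan([.53,.139,.305],-3.4)
for n in("scene","wrist","top"): snap(n,"7")
a=cv2.imread("pics/scene7.png");b=cv2.imread("pics/top7.png")
cv2.imwrite("pics/c8.png",np.hstack([cv2.resize(a[90:300,330:510],(430,500),interpolation=3),cv2.resize(b[130:260,110:250],(370,344),interpolation=3)[:500].copy() if 0 else cv2.copyMakeBorder(cv2.resize(b[130:260,110:250],(370,344),interpolation=3),0,156,0,0,0)]))
E
```

```text
t 10.37 q [ 0.106 -0.166  1.7   -0.     1.608  0.166] pos [0.5316 0.1311 0.3059] F [-0.29 -0.34 -2.27] tau [0.    0.015 0.043] open 0.0098
tool x,y,z axes in world
 [[ 1.000e-04 -2.000e-04 -1.000e+00]
 [ 9.982e-01 -5.990e-02  1.000e-04]
 [-5.990e-02 -9.982e-01  2.000e-04]]
shift [array([ 0.022, -0.051, -0.195]), 'turn deg -0.04 units -0.007']
```

View pics/c8.png

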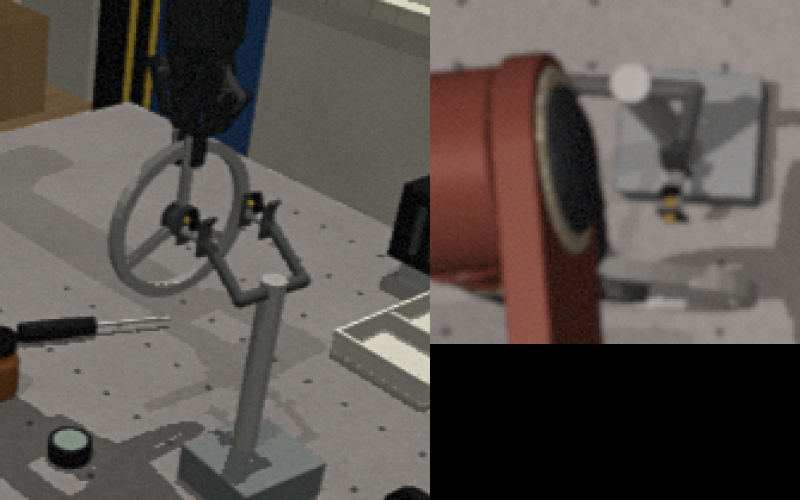

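View pics/wrist7.png

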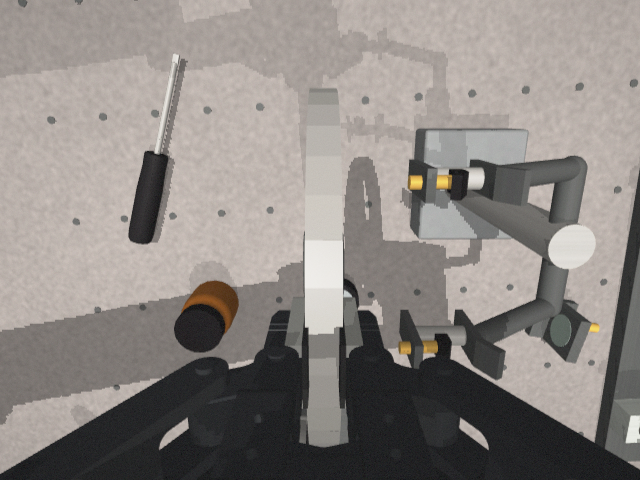

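The gripped wheel is upright at u≈323. The hooks are to its right: upper rod at (475,179), lower at (452,334). Now I'll check the wheel-to-hook offsets in this same view.

```bash
python3 - <<'E'
from m import *
from scipy.optimize import least_squares
im=cv2.imread("pics/wrist7.png")
cv2.imwrite("pics/c9.png",np.hstack([cv2.resize(im[150:210,400:500],None,fx=4,fy=4,interpolation=3),cv2.resize(im[305:365,395:495],None,fx=4,fy=4,interpolation=3)]))
W=cloud("wrist","7")
y=np.array([.0599,.9982,0]);n=np.array([.9982,-.0599,0])
S=W[85:340,300:346].reshape(-1,3);t=S[(S[:,2]>.28)&(abs(S@n-.52)<.03)]
b=t@y;h=t[:,2]
s=least_squares(lambda p:np.hypot(b-p[0],h-p[1])-.086,[.16,.245],loss="soft_l1",f_scale=.001)
a=np.median(t@n);print("n pts",len(t),"centre",(n*a+y*s.x[0]).round(4),s.x[1].round(4),"axle slope",np.degrees(np.polyfit(b,t@n,1)[0]))
# scene plane check
W=cloud("scene","7");P=W[120:260,360:450].reshape(-1,3)
Q=P[(abs(P@n-a)<.03)&(P[:,2]>.16)&(P[:,2]<.335)&(abs(P@y-s.x[0])<.09)]
rng=np.random.default_rng(0);best=0
for _ in range(3000):
    A,B,C=Q[rng.choice(len(Q),3,False)];m=np.cross(B-A,C-A);l=np.linalg.norm(m)
    if l<1e-4: continue
    m/=l
    k=abs((Q-A)@m)<.002
    if abs(m[0])>.9 and k.sum()>best: best=k.sum();K=k
F=Q[K];c=F.mean(0);m=np.linalg.svd(F-c)[2][2];m*=np.sign(m[0]);print("plane n",m.round(3),best,c.round(4),"axle coord",(c@n).round(4))
E
```

```text
n pts 9008 centre [0.5323 0.1319 0.    ] 0.2465 axle slope 0.10553120253203903
plane n [ 0.998 -0.059 -0.005] 664 [0.5377 0.1214 0.2506] axle coord 0.5294
```

View pics/c9.png

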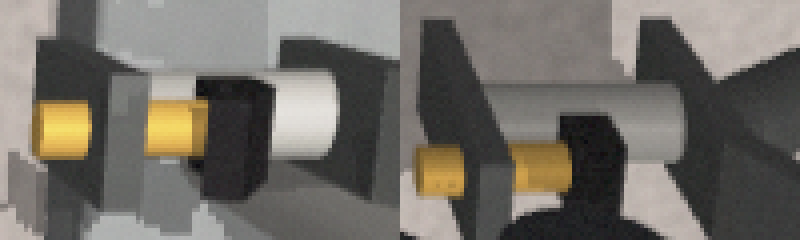

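```bash
python3 - <<'E'
from m import *
for z in(.261,.264):
    A=atz("wrist","7",484,178.8,z);B=atz("wrist","7",466,336,z)
    d=A-B;yaw=np.arctan2(-d[0],d[1]);m=(A+B)/2;e=np.array([np.cos(yaw),np.sin(yaw),0])
    print(z,A.round(4),B.round(4),"sp",np.linalg.norm(d).round(4),"yaw",np.degrees(yaw).round(2),"origin",(m-e*.0085).round(4))
W=cloud("wrist","7");print(np.nanmedian(W[176:181,471:480,2]),np.nanmedian(W[330:338,454:460,2]))
E
```

```text
0.261 [0.6084 0.1739 0.261 ] [0.6036 0.0932 0.261 ] sp 0.0809 yaw -3.4 origin [0.5976 0.1341 0.261 ]
0.264 [0.6073 0.1744 0.264 ] [0.6026 0.095  0.264 ] sp 0.0796 yaw -3.4 origin [0.5964 0.1352 0.264 ]
0.26747067464396357 0.266276347297823
```

drive_tool:
  commands: "1 0 0 -0.05 0;1 0.03 0.1 -0.1 0;1 0.05 0.25 -0.16 0;1 0.05 0.4 -0.16 0;1 0.05 0.55 -0.16 0;1 0.05 0.7 -0.16 0;1 0.05 0.8 -0.16 0;1 0.05 0.9 -0.16 0"

```text
t: 11.18
tool_pos: [0.5685, 0.1357, 0.3037]
tool_rot: [1.253, 1.181, -1.253]
contact_force: [-0.2, -0.8, -2.9]
opening: 0.0099
```

drive_tool:
  commands: "1 0 0.1 0 0;1 0 0.2 0 0;1 0 0.35 0 0;1 0 0.5 0 0;1 0 0.6 0 0;1 0 0.67 0 0;1 0 0.7 0 0;1 0 0.7 0 0"

```text
t: 11.85
tool_pos: [0.596, 0.1341, 0.3038]
tool_rot: [1.253, 1.181, -1.253]
contact_force: [-1.0, -0.1, -3.3]
opening: 0.0101
```

```bash
python3 - <<'E'
from h import *
plan([.5961,.1338,.300],-3.4)
for n in("scene","wrist"): snap(n,"8")
a=cv2.imread("pics/scene8.png");b=cv2.imread("pics/wrist8.png")
cv2.imwrite("pics/c10.png",np.hstack([cv2.resize(a[120:280,370:490],(400,533),interpolation=3),cv2.resize(b[100:400,250:470],(391,533),interpolation=3)]))
E
```

```text
t 11.85 q [ 0.1   -0.013  1.56  -0.     1.595  0.159] pos [0.596  0.1341 0.3038] F [-1.   -0.14 -3.33] tau [ 0.007 -0.016 -0.001] open 0.0101
tool x,y,z axes in world
 [[-2.000e-04 -0.000e+00 -1.000e+00]
 [ 9.982e-01 -5.930e-02 -2.000e-04]
 [-5.930e-02 -9.982e-01  1.000e-04]]
shift [array([0.094, 0.003, 0.008]), 'turn deg 0.00 units 0.000']
```

View pics/c10.png

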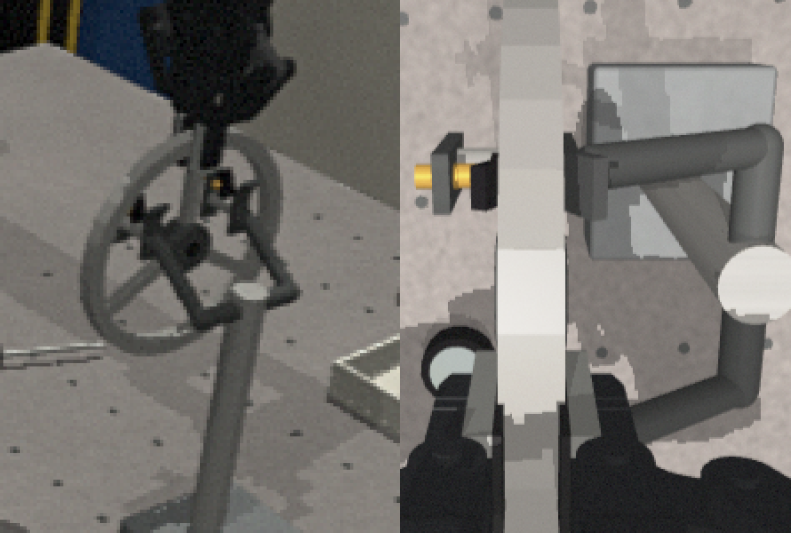

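drive_tool:
  commands: "1 0.03 0 0 0;1 0.1 0 0 0;1 0.2 0 0 0;1 0.3 0 0 0;1 0.37 0 0 0;1 0.4 0 0 0;1 0.4 0 0 0"

```text
t: 12.53
tool_pos: [0.5955, 0.1341, 0.287]
tool_rot: [1.252, 1.181, -1.254]
contact_force: [0.4, -0.5, -3.0]
opening: 0.0098
```

drive_tool:
  commands: "1 0.03 0 0 0;1 0.06 0 0 0;1 0.09 0 0 0;1 0.12 0 0 0;1 0.14 0 0 0;1 0.15 0 0 0;1 0.15 0 0 0"

```text
t: 13.12
tool_pos: [0.5958, 0.1342, 0.2817]
tool_rot: [1.253, 1.181, -1.253]
contact_force: [0.2, 0.4, -2.7]
opening: 0.0097
```

```bash
python3 - <<'E'
from h import *
plan([.5961,.1338,.300],-3.4)
E
```

```text
t 13.12 q [ 0.1   -0.006  1.589 -0.     1.559  0.159] pos [0.5958 0.1342 0.2817] F [ 0.23  0.42 -2.72] tau [-0.054 -0.072 -0.025] open 0.0097
tool x,y,z axes in world
 [[-1.000e-04 -0.000e+00 -1.000e+00]
 [ 9.982e-01 -5.920e-02 -1.000e-04]
 [-5.920e-02 -9.982e-01  0.000e+00]]
shift [array([-0.457,  0.008,  0.009]), 'turn deg 0.00 units 0.001']
```

drive_tool:
  commands: "1 0.03 0 0 0;1 0.06 0 0 0;1 0.09 0 0 0;1 0.1 0 0 0;1 0.1 0 0 0;1 0.1 0 0 0"

```text
t: 13.62
tool_pos: [0.5965, 0.1341, 0.2786]
tool_rot: [1.254, 1.179, -1.251]
contact_force: [3.8, -0.3, -1.0]
opening: 0.0102
```

drive_tool:
  commands: "1 0.03 0 0 0;1 0.06 0 0 0;1 0.08 0 0 0;1 0.08 0 0 0;1 0.08 0 0 0"

```text
t: 14.03
tool_pos: [0.5957, 0.1341, 0.2739]
tool_rot: [1.252, 1.181, -1.253]
contact_force: [4.8, -0.5, -0.3]
opening: 0.01
```

drive_tool:
  commands: "1 0.03 0 0 0;1 0.05 0 0 0;1 0.05 0 0 0;1 0.05 0 0 0"

```text
t: 14.37
tool_pos: [0.5956, 0.1341, 0.2721]
tool_rot: [1.252, 1.181, -1.253]
contact_force: [4.0, -1.5, -1.8]
opening: 0.0099
```

drive_tool:
  commands: "1 0.03 0 0 0;1 0.05 0 0 0;1 0.05 0 0 0;1 0.05 0 0 0"

```text
t: 14.7
tool_pos: [0.5957, 0.1342, 0.2705]
tool_rot: [1.253, 1.181, -1.253]
contact_force: [5.6, -0.3, -1.5]
opening: 0.0099
```

drive_tool:
  commands: "1 0.02 0 0 0;1 0.03 0 0 0;1 0.03 0 0 0;1 0.03 0 0 0"

```text
t: 15.03
tool_pos: [0.5958, 0.1342, 0.2695]
tool_rot: [1.253, 1.181, -1.253]
contact_force: [4.6, -0.3, -0.5]
opening: 0.0098
```

drive_tool:
  commands: "1 0.02 0 0 0;1 0.025 0 0 0;1 0.025 0 0 0;1 0.025 0 0 0"

```text
t: 15.37
tool_pos: [0.5958, 0.1342, 0.2684]
tool_rot: [1.253, 1.181, -1.253]
contact_force: [4.5, -0.0, -0.4]
opening: 0.0097
```

drive_tool:
  commands: "1 0.02 0 0 0;1 0.025 0 0 0;1 0.025 0 0 0"

```text
t: 15.62
tool_pos: [0.5958, 0.1342, 0.2674]
tool_rot: [1.253, 1.181, -1.253]
contact_force: [5.2, -0.3, -0.6]
opening: 0.0101
```

drive_tool:
  commands: "1 0.02 0 0 0;1 0.02 0 0 0;1 0.02 0 0 0"

```text
t: 15.87
tool_pos: [0.5958, 0.1341, 0.2665]
tool_rot: [1.253, 1.181, -1.253]
contact_force: [5.7, -0.9, -1.2]
opening: 0.01
```

drive_tool:
  commands: "1 0.02 0 0 0;1 0.02 0 0 0;1 0.02 0 0 0"

```text
t: 16.12
tool_pos: [0.5958, 0.1341, 0.2658]
tool_rot: [1.253, 1.181, -1.253]
contact_force: [5.3, -0.7, -0.4]
opening: 0.0098
```

drive_tool:
  commands: "1 0.02 0 0 0;1 0.02 0 0 0;1 0.02 0 0 0"

```text
t: 16.37
tool_pos: [0.5959, 0.1342, 0.2655]
tool_rot: [1.253, 1.18, -1.252]
contact_force: [4.1, -0.9, 1.4]
opening: 0.0099
```

drive_tool:
  commands: "1 0.02 0 0 0;1 0.02 0 0 0;1 0.02 0 0 0"

```text
t: 16.62
tool_pos: [0.596, 0.1342, 0.2654]
tool_rot: [1.253, 1.18, -1.252]
contact_force: [2.5, -0.2, 5.2]
opening: 0.01
```

drive_tool:
  commands: "1 0.02 0 0 0;1 0.02 0 0 0;1 0.02 0 0 0"

```text
t: 16.87
tool_pos: [0.596, 0.1342, 0.2654]
tool_rot: [1.253, 1.18, -1.251]
contact_force: [1.4, -0.7, 7.1]
opening: 0.01
```

Bottomed at TCP z ≈ 0.2655 (wheel centre ≈ 0.206, as predicted). I'll raise the press gradually.

drive_tool:
  commands: "1 0.02 0 0 0;1 0.02 0 0 0;1 0.02 0 0 0"

```text
t: 17.12
tool_pos: [0.5961, 0.1342, 0.2654]
tool_rot: [1.254, 1.179, -1.251]
contact_force: [0.2, -1.1, 9.1]
opening: 0.0097
```

drive_tool:
  commands: "1 0.015 0 0 0;1 0.015 0 0 0;1 0.015 0 0 0"

```text
t: 17.37
tool_pos: [0.5961, 0.1342, 0.2654]
tool_rot: [1.254, 1.179, -1.251]
contact_force: [0.6, -0.5, 11.4]
opening: 0.0094
```

```bash
python3 - <<'E'
from h import *
plan([.5961,.1338,.2655],-3.4)
E
```

```text
t 17.37 q [ 0.1    0.     1.61  -0.     1.529  0.159] pos [0.5961 0.1342 0.2654] F [ 0.64 -0.46 11.38] tau [-0.138  0.035 -0.052] open 0.0094
tool x,y,z axes in world
 [[ 2.400e-03  1.000e-04 -1.000e+00]
 [ 9.982e-01 -5.910e-02  2.400e-03]
 [-5.910e-02 -9.982e-01 -3.000e-04]]
shift [array([-0.003, -0.   ,  0.01 ]), 'turn deg 0.01 units 0.002']
```

drive_tool:
  commands: "1 0.015 0 0 0;1 0.03 0 0 0;1 0.03 0 0 0"

```text
t: 17.62
tool_pos: [0.5962, 0.1342, 0.2653]
tool_rot: [1.254, 1.178, -1.25]
contact_force: [-1.6, -1.6, 15.2]
opening: 0.0102
```

drive_tool:
  commands: "1 0 0 0 0;1 0 0 0 0;1 0 0 0 0"

```text
t: 17.87
tool_pos: [0.5962, 0.1342, 0.2653]
tool_rot: [1.254, 1.178, -1.25]
contact_force: [-1.3, -1.2, 14.7]
opening: 0.0097
```

drive_tool:
  commands: "1 0.01 0 0 0;1 0.01 0 0 0;1 0.01 0 0 0;1 0.01 0 0 0;1 0.01 0 0 0;1 0.01 0 0 0;1 0.01 0 0 0;1 0.01 0 0 0"

```text
t: 18.53
tool_pos: [0.5962, 0.1342, 0.2653]
tool_rot: [1.254, 1.178, -1.25]
contact_force: [-2.1, -1.5, 15.3]
opening: 0.0095
```

```bash
python3 - <<'E'
from h import *
plan([.5961,.1338,.2655],-3.4)
snap("scene","9");snap("wrist","9")
a=cv2.imread("pics/scene9.png");b=cv2.imread("pics/wrist9.png")
cv2.imwrite("pics/c11.png",np.hstack([cv2.resize(a[120:280,370:490],(400,533),interpolation=3),cv2.resize(b[100:400,250:470],(391,533),interpolation=3)]))
E
```

```text
t 18.53 q [ 0.1    0.     1.61  -0.     1.528  0.159] pos [0.5962 0.1342 0.2653] F [-2.08 -1.54 15.27] tau [-0.207  0.39   0.028] open 0.0095
tool x,y,z axes in world
 [[ 3.400e-03  1.000e-04 -1.000e+00]
 [ 9.982e-01 -5.910e-02  3.400e-03]
 [-5.910e-02 -9.983e-01 -3.000e-04]]
shift [array([-0.005, -0.003,  0.011]), 'turn deg 0.01 units 0.003']
```

View pics/c11.png

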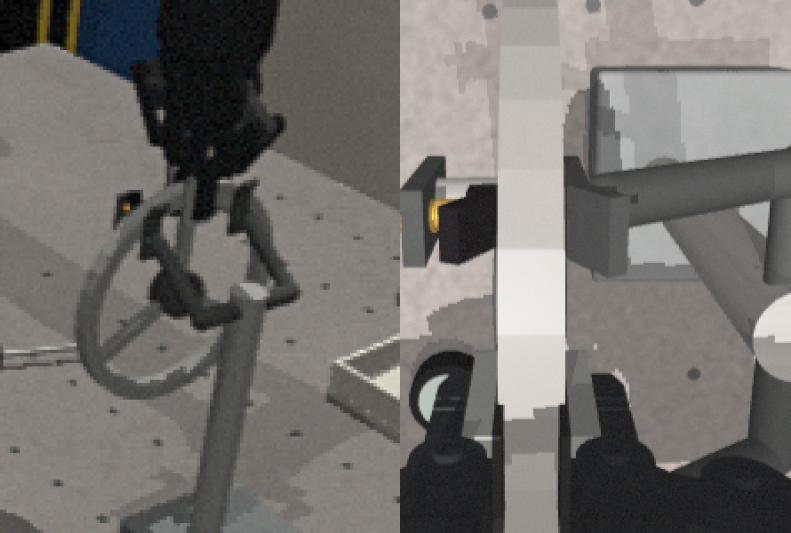

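The wheel is seated between the pads and plates, and the hold at about 18 N is done. I'll ease the press, then open partly.

drive_tool:
  commands: "1 -0.04 0 0 0;1 -0.08 0 0 0;1 -0.1 0 0 0;1 -0.1 0 0 0"
  newtons: 40

```text
t: 18.97
tool_pos: [0.596, 0.1342, 0.2654]
tool_rot: [1.253, 1.18, -1.252]
contact_force: [3.5, -0.5, 6.0]
opening: 0.0103
```

drive_tool:
  commands: "0.75 0 0 0 0;0.7 0 0 0 0;0.6 0 0 0 0;0.5 0 0 0 0;0.3 0 0 0 0;0.3 0 0 0 0;0.3 0 0 0 0"

```text
t: 19.55
tool_pos: [0.5952, 0.1342, 0.2636]
tool_rot: [1.252, 1.182, -1.254]
contact_force: [-0.5, 1.1, -0.3]
opening: 0.03
```

```bash
python3 - <<'E'
from h import *
plan([.5961,.1338,.2655],-3.4)
snap("scene","10");snap("wrist","10")
a=cv2.imread("pics/scene10.png");b=cv2.imread("pics/wrist10.png")
cv2.imwrite("pics/c12.png",np.hstack([cv2.resize(a[120:280,370:490],(400,533),interpolation=3),cv2.resize(b[100:460,200:470],(391,533),interpolation=3)]))
E
```

```text
t 19.55 q [0.1   0.002 1.611 0.    1.531 0.159] pos [0.5952 0.1342 0.2636] F [-0.54  1.08 -0.26] tau [ 0.042 -0.011 -0.044] open 0.03
tool x,y,z axes in world
 [[-2.000e-03 -1.000e-04 -1.000e+00]
 [ 9.983e-01 -5.900e-02 -1.900e-03]
 [-5.900e-02 -9.983e-01  2.000e-04]]
shift [array([-0.048,  0.022,  0.009]), 'turn deg 0.02 units 0.003']
```

View pics/c12.png

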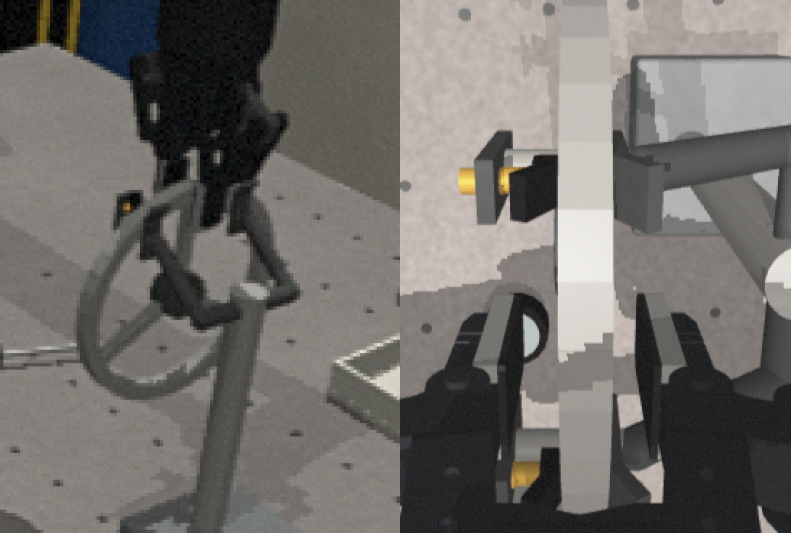

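The fingers stand free on both sides of the rim and the wheel stays seated. Retreating straight up.

drive_tool:
  commands: "0.3 -0.1 0 0 0;0.3 -0.3 0 0 0;0.3 -0.6 0 0 0;0.3 -1 0 0 0;0.3 -1.5 0 0 0;0.3 -2 0 0 0;0.3 -2.5 0 0 0;0.3 -3 0 0 0"

```text
t: 20.32
tool_pos: [0.5959, 0.1342, 0.3874]
tool_rot: [1.254, 1.179, -1.251]
contact_force: [0.8, -0.3, -0.0]
opening: 0.0302
```

drive_tool:
  commands: "0.3 -0.3 0 -0.3 0;0.3 -0.5 0 -0.3 0;0.3 -0.6 0 -0.3 0;0.3 -0.6 0 -0.3 0;0.3 -0.6 0 -0.3 0"

```text
t: 20.73
tool_pos: [0.5964, 0.1458, 0.408]
tool_rot: [1.252, 1.181, -1.254]
contact_force: [1.1, 0.0, -1.1]
opening: 0.0297
```

```bash
python3 - <<'E'
from m import *
from scipy.optimize import least_squares
plan([.5961,.1338,.2655],-3.4)
for n in("scene","wrist","top"): snap(n,"11")
a=cv2.imread("pics/scene11.png");b=cv2.imread("pics/wrist11.png");cv2.imwrite("pics/c13.png",np.hstack([cv2.resize(a[120:320,340:490],(400,533),interpolation=3),cv2.resize(b[60:420,200:470],(400,533),interpolation=3)]))
y=np.array([.0593,.9982,0]);n=np.array([.9982,-.0593,0])
W=cloud("wrist","11");S=W.reshape(-1,3);t=S[(S[:,2]>.235)&(abs(S@n-.5875)<.012)&(S[:,2]<.31)&(abs(S@y-.169)<.075)]
b=t@y;h=t[:,2]
s=least_squares(lambda p:np.hypot(b-p[0],h-p[1])-.086,[.169,.207],loss="soft_l1",f_scale=.001)
tt=t[abs(np.hypot(b-s.x[0],h-s.x[1])-.086)<.003]
print(len(t),len(tt),"centre",(n*np.median(tt@n)+y*s.x[0]).round(4),s.x[1].round(4),"slope",np.degrees(np.polyfit(tt@y,tt@n,1)[0]).round(2))
# others vs start
A=cloud("scene","0");B=cloud("scene","11")
for nm,(u,v) in dict(jar=(328,232),lens=(359,272),mirror=(419,340),disc=(275,262)).items(): print(nm,A[v,u].round(3),B[v,u].round(3))
E
```

```text
t 20.73 q [ 0.119 -0.017  1.395 -0.     1.765  0.178] pos [0.5964 0.1458 0.408 ] F [ 1.06  0.03 -1.14] tau [ 0.003  0.007 -0.012] open 0.0297
tool x,y,z axes in world
 [[-7.000e-04 -3.000e-04 -1.000e+00]
 [ 9.982e-01 -5.940e-02 -7.000e-04]
 [-5.940e-02 -9.982e-01  3.000e-04]]
shift [array([3.562, 0.013, 0.299]), 'turn deg -0.01 units -0.001']
4208 3712 centre [0.5978 0.1349 0.    ] 0.2061 slope -0.09
jar [ 0.403 -0.001  0.076] [ 0.404 -0.002  0.077]
lens [0.534 0.007 0.022] [0.536 0.006 0.023]
mirror [ 0.803 -0.039  0.033] [ 0.802 -0.038  0.032]
disc [ 0.569 -0.252  0.177] [ 0.485 -0.208  0.108]
```

View pics/c13.png

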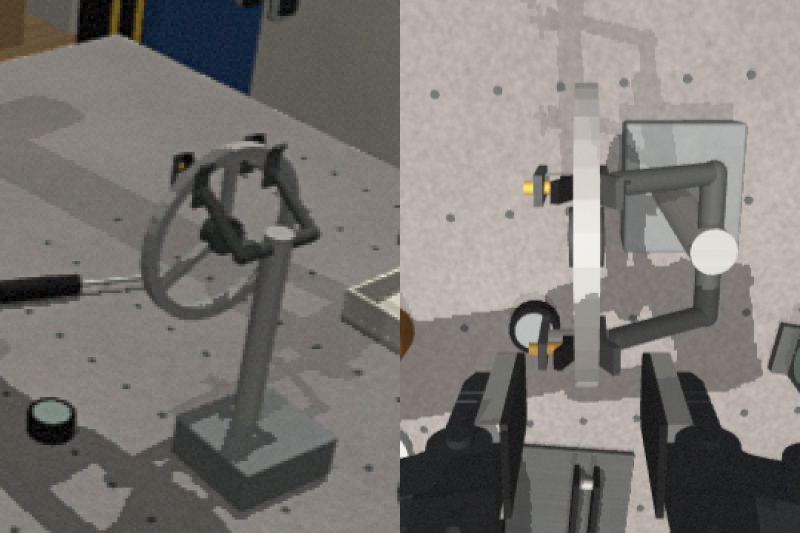

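View pics/scene11.png

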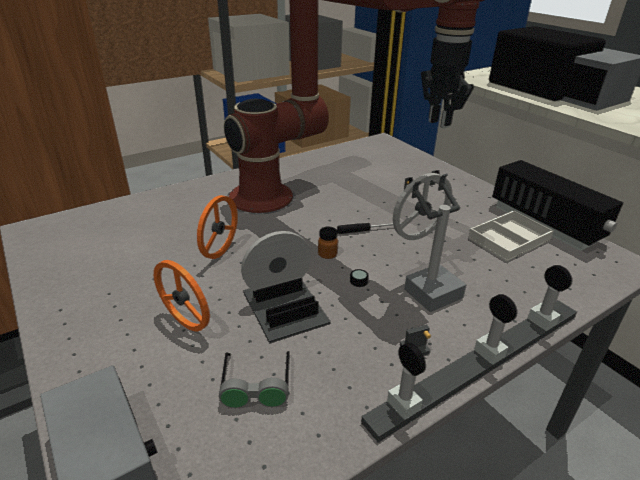

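The wheel hangs on both hooks, with its centre about 1 mm from the expected home sideways. The gripper is clear, and the disc is still in its slot. Handing in.

```bash
python3 -c "
from station import ctrl
print(ctrl.finish_job())"
```

```text
the job is handed in; nothing more can be done
None
```

The steel spoked wheel is hanging by its rim on both hook rods, and the job is handed in at about 21 s. I had no verdict back, so what follows rests on my own readings.

- **Lift:** I gripped the rim at its top with 120 N and raised the wheel straight up until its centre was at about 0.25 m, well clear of the rack.
- **Seating:** I brought it over the lips from the robot's side and lowered it. The pads pushed back with 4–5 N sideways, and it bottomed on the rods with the tool tip (TCP) at z ≈ 0.2655 m.
- **Press:** The tool read about 15 N for roughly 0.9 s. Adding the wheel's weight of about 3 N, the hook took about 18 N. I then eased off, opened the gripper partly and backed straight up.

**Last checks:**
- **Wheel position:** its centre is at (0.598, 0.135, 0.206), within about 1–1.5 mm of my home estimate sideways and along the axle. The axle is within about 0.1° of the hook's x axis.
- **Other items:** the jar, lens cell and mirror mount read within about 2 mm of where they started. The disc stands in its slot by eye only; my number check on it failed because the wheel hid that pixel at the start.
- **Rod height:** the depth readings disagreed slightly. The rods came out 3–5 mm higher relative to the lip tops than the description allows. Contact by feel came close to where the measured rod height predicted.

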